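# Seat a vial in the vortex mixer's cup by feel

### The job

Take the green-capped vial out of the stand and load it upright into the hole of the vortex mixer's cup: feel for the hole with the vial's foot, then press it straight down until it is fully home, and let it go. It is glass, so never push it against the mixer with more than about 15 N, and leave the other vials, the beaker and the brown bottle undisturbed.

Things in the scene. Friction and masses are not known exactly. Their poses are not given: they have to be found in the camera images.
- vial_2_mid (a point): Centre (half-way up) of the green-capped glass vial to be loaded: an upright cylinder, 15 mm in diameter and 66 mm high, flat foot with a square edge 33 mm below this point, 25 g. The green cap is its top 14 mm; grip it by the cap and the glass just below. z axis along the vial, up. It starts in one of the stand's three wells.
- vial_0_mid (a point): Centre of the blue-capped vial, same size, standing in another well of the stand; a bystander.
- vial_5_mid (a point): Centre of the white-capped vial, same size, standing in the remaining well; a bystander.
- stand: White vial stand on a blue foot, 154 x 46 mm and 25 mm high, fixed; origin at the centre of its underside. Three wells in a row along its x axis, at -50, 0 and +50 mm, 17 mm wide and 20 mm deep (floors 5 mm above the worktop), so 46 mm of each vial stands out. Fingers that close along the stand's y axis stay clear of the neighbouring vials.
- mixer: Vortex mixer, white case 112 mm (x) by 130 mm (y), top of the case 54 mm and of its round collar 59 mm above the worktop, fixed; origin at the centre of its underside, knob and red switch on its -x face.
- mixer_axis (a point): Point on the mixer's upright axis, level with the flat rim of the grey cup (46 mm wide, rim 95 mm above the worktop). In the middle of the rim is a blind, square-edged hole, 16 mm wide. The cup stands eccentrically: the hole's centre lies 2.5 to 5.5 mm from this point, in a direction that differs each time and is not measured. The cup does not turn or slide sideways.
- beaker_mid (a point): Centre of the small clear beaker, 48 mm wide and 58 mm high; a bystander.
- amber_mid (a point): Centre of the brown bottle with a black cap, 45 mm wide and 92 mm high; a bystander.
- head (a joint): How far the sprung cup is pressed down (m): 0 at rest, 0.005 at its stop. It starts to give at about 1.5 N, then gives 1 mm for each further 2 N, and comes back when let go.
- seat (a joint): How far the tight rubber seat in the bottom of the cup's hole is pushed down (m): 0 at the start, 0.006 fully home against a solid stop. The vial drops 16 mm below the rim freely, then the seat gives way under about 6 N and stays where it is pushed; home, the vial's foot is 22 mm below the rim and 44 mm of the vial stands out.

How it is judged (in metres and radians):
On the way, in this order (a step that is already met when the one before it is completed fails the run):
1. the green-capped vial is lifted upright out of the stand (height (world z) of vial_2_mid above 0.075 m and angle between vial_2_mid's own z axis and vertical below 0.35 rad), for 0.2 s.
2. its foot has found the hole: at least 7 mm below the cup's rim, upright (z of vial_2_mid in the frame of mixer below 0.121 m and horizontal distance between vial_2_mid and mixer_axis below 0.009 m and angle between vial_2_mid's own z axis and vertical below 0.2 rad), for 0.1 s.
At the end, for the whole second after the job is handed in: The green-capped vial stands released and at rest in the cup's hole, within 2 mm of fully home (centre 106 mm above the mixer's underside), upright within 0.12 rad (z of vial_2_mid in the frame of mixer between 0.1 and 0.108 m and horizontal distance between vial_2_mid and mixer_axis below 0.009 m and angle between vial_2_mid's own z axis and vertical below 0.12 rad and linear speed of vial_2 below 0.02 m/s); the robot touches nothing.
It fails at once if the vial is pushed against the mixer or its cup with more than 25 N (contact force between vial_2 and mixer above 25 N).
It fails at once if another vial, the beaker or the brown bottle is moved more than 12 mm (distance of any of vial_0_mid, vial_5_mid, beaker_mid, amber_mid from where it was at the start of the episode above 0.012 m).
It also fails if it takes over 72 s, if anything falls off the work surface, if the arm or the gripper's body presses on something with over 40 N, if the wrist force passes 120 N, or if a joint passes its speed limit or range.

### The arm

A 6-joint arm with a two-finger parallel gripper is mounted at the origin on a cart in front of the work surface, level with it; the furniture and walls round the work are solid. World frame = base frame: x ahead of the robot, y to its left, z up, the work surface at z = 0. Lengths are in mm, angles in degrees, forces in N, time in s.
With the tool pointing down it reaches from about 350 to 850 mm from the base axis. Payload 8.1 kg.
Tool frame: the origin (TCP) lies where the fingers leave the gripper's body, on its centre line; the fingertips stand 73 mm ahead of it and the grasp point (between the pads) lies 54 mm ahead of it; z points along the fingers, y is the line along which they close (so a half turn about z gives the same grasp; the last joint's range is limited). The gripper opens to 85 mm and grips with 20 to 120 N. Pads are 22 mm wide; open, the fingers measure 114 mm over their backs; the gripper's body (76 mm by 85 mm) begins 54 mm behind the grasp point. The pads swing forward as they close: fully open they stand 13 mm farther back than shut.
Start: joints at [70.623, 7.471, 85.268, -0, 87.261, -4.893], TCP at [150.047, 580.94, 303.892] pointing down, gripper open.
Joint ranges: [-169.43, 169.43], [-51.17, 129.36], [1.28, 143.12], [-76.62, 256.62], [0, 156.53], [-152.29, 152.29]. Speed limits (degrees/s): [136.94, 136.94, 159.86, 180, 180, 180].

### API

Orientations are given as [roll, pitch, yaw] about the fixed x, y, z axes, in that order (R = Rz(yaw) Ry(pitch) Rx(roll)).
In Python, from bench import sense, optics, r gives the robot as it stands.
- The arm moves only by the tool servo_tool, never from a script. Its argument "plan" is a list that holds one entry, the list of rows, each a list of 5 numbers: the shift along the world's x, y, z in m, then the turn about the world's z in degrees, then the finger opening in m, from 0 to 0.0854. A call has 1 to 10 rows; each row shifts and turns the commanded pose from where the row before left it; what a row does not reach is not made up. A row lasts 1/10 s, in which the tool goes at most 50 mm and 8.59 degrees, less where a joint would pass 70% of its speed; a pose out of reach is approached as far as the arm can. A call is refused whole if a number of a shift passes 0.05 or a number of a turn 8.59, either way. A call with a gripper value outside its range is refused whole. The fingers move at their own pace and stop on an object; "force" is the grip in N (left out, the last holds). Time passes only in rows, so rows that do not move let the fingers close. It gives the time, the measured TCP pose, the force, the opening and the grip force at its end, in the units of the state.
- sense(): the state, without advancing time (a new reading comes with each control period).
- optics.snapshot(name): name is "scene" or "top" or "wrist"; returns a dict with "frame" (420x560x3 uint8, blue, green, red), "fx", "fy", "cx", "cy" (pixels), "dist_coeffs" ([k1, k2, p1, p2, k3] as OpenCV has them; the pictures are not rectified), "cam_to_world" (4x4, takes a point from camera to world coordinates). Camera axes: x right, y down, z forward; pixel columns grow to the right and rows downward; lengths in mm; the calibration is good to about 2 mm. A picture is of the moment at which its call begins. There is no depth.
- r.hand_in(): hands the job in; it is judged then, once.
The state is a dict: "time": time; "joint_pos": joint angles; "qd": joint speeds; "joint_efforts": joint torques, N m; "tool_pos": TCP position; "tcp_rot": TCP orientation; "ft_force": force on the tool from outside, world axes, zero at the start; "wrist_torque": the same for the moment, N m; "finger_gap": finger opening in mm; "grip_force": force on a finger pad.
Only numpy, scipy, OpenCV 4.12 (cv2) and the standard library are available. Lean on these libraries where they do the work, as an engineer would, in place of code of your own. Each camera call takes 0.05 s, during which the arm holds its last target. There are 200 camera calls.

## Working session

There is one attempt and no reset: what is moved stays moved. The work goes in short steps, Python scripts to look and compute and a tool call to move; the robot and the scene stay as the last step left them, time stands still between calls to the robot, and variables do not carry over. Pictures are saved under pics/ and viewed, at most 10 in all, crops included, and the job is handed in when it is done.

Besides the shell and the picture viewer there is one more tool, called after ">>>" as a command line: name --argument value ..., lists and objects as JSON in quotes. servo_tool: Moves the arm, as the interface text tells. Its arguments: {"type":"object","properties":{"plan":{"type":"array"},"force":{"type":"number"}},"required":["plan"]}

```bash
mkdir -p pics; cat > h.py <<'E'
import numpy as np, cv2
from bench import sense, optics, r
def shot(n,f=None):
    s=optics.snapshot(n)
    if f: cv2.imwrite('pics/'+f,s['frame'])
    return s
def ray(s,uv):
    K=np.array([[s['fx'],0,s['cx']],[0,s['fy'],s['cy']],[0,0,1.]])
    p=cv2.undistortPoints(np.array([[uv]],float),K,np.array(s['dist_coeffs'],float))[0,0]
    T=np.array(s['cam_to_world']); d=T[:3,:3]@np.array([p[0],p[1],1]); return T[:3,3],d
def onz(s,uv,z):
    o,d=ray(s,uv); return (o+d*(z-o[2])/d[2]).round(1)
E
python3 - <<'E'
from h import *
import pickle
S={n:shot(n) for n in('scene','top')}
pickle.dump(S,open('s.pkl','wb'))
cv2.imwrite('pics/a.png',S['top']['frame']);cv2.imwrite('pics/b.png',S['scene']['frame'])
for n in S: print(n,np.array(S[n]['cam_to_world']).round(2).tolist(),S[n]['fx'])
s=sense();print(s['time'],s['tcp_rot'],s['finger_gap'],s['ft_force'])
E
```

```text
scene [[0.44, -0.67, 0.59, 56.67], [-0.9, -0.34, 0.29, -102.41], [0.01, -0.66, -0.75, 741.04], [0.0, 0.0, 0.0, 1.0]] 383.48839539065585
top [[-0.02, -0.97, 0.23, 397.08], [-1.0, 0.02, -0.01, 136.67], [-0.0, -0.23, -0.97, 909.68], [0.0, 0.0, 0.0, 1.0]] 430.2880827602037
0.1 [-1.79900573e+02 -8.79748945e-03  1.65516333e+02] 85.64277667707384 [ 0.3260123   0.2848699  -0.27284396]
```

View pics/a.png

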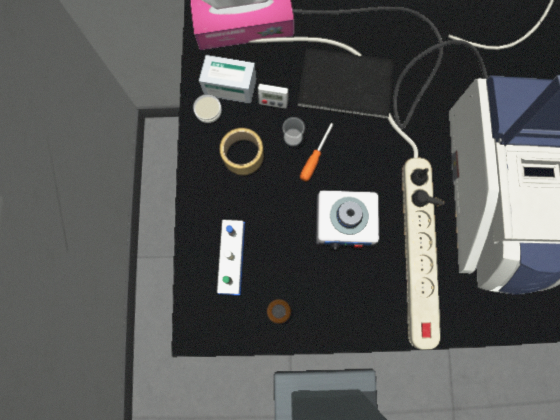

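View pics/b.png

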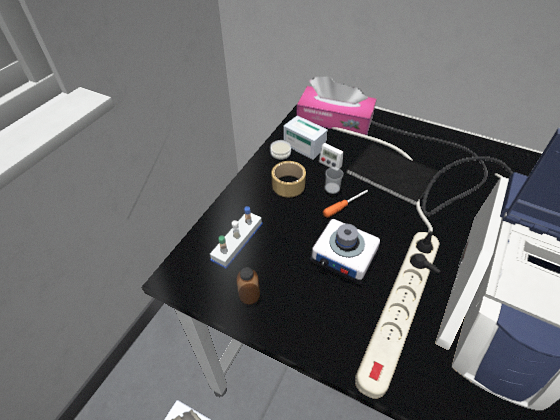

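The top view shows the stand at (231,257) with green cap (227,280), white (231,256) and blue (230,230). The mixer cup is at (350,213) with its hole visible, the beaker at (293,131) and the brown bottle at (279,311). The scene view agrees.

```bash
python3 - <<'E'
from h import *
import pickle
S=pickle.load(open('s.pkl','rb'))
def cen(m,box):
    x0,y0,x1,y1=box; q=np.zeros_like(m);q[y0:y1,x0:x1]=m[y0:y1,x0:x1]; M=cv2.moments(q,True); return (M['m10']/M['m00'],M['m01']/M['m00']),M['m00']
for n,b,bs in(('top',(215,265,240,292),(210,215,250,300)),('scene',(210,228,235,260),None)):
    s=S[n];h=cv2.cvtColor(s['frame'],cv2.COLOR_BGR2HSV)
    g=cv2.inRange(h,(45,90,40),(85,255,255)); c,a=cen(g,b); print(n,'green',c,a,onz(s,c,67))
    bl=cv2.inRange(h,(105,120,40),(125,255,255))
s=S['top'];h=cv2.cvtColor(s['frame'],cv2.COLOR_BGR2HSV)
w=cv2.inRange(h,(0,0,150),(180,60,255)); q=np.zeros_like(w);q[212:305,210:250]=w[212:305,210:250]
R=cv2.minAreaRect(cv2.findNonZero(q));print('stand',R,onz(s,R[0],25),[onz(s,p,25).tolist() for p in cv2.boxPoints(R)])
q=np.zeros_like(w);q[180:250,310:390]=w[180:250,310:390]
R=cv2.minAreaRect(cv2.findNonZero(q));print('mixer',R,onz(s,R[0],54))
im=cv2.resize(s['frame'][175:260,305:395],None,fx=6,fy=6,interpolation=cv2.INTER_CUBIC);im2=cv2.resize(S['scene']['frame'][210:290,300:390],(540,480));
cv2.imwrite('pics/c.png',cv2.convertScaleAbs(im,alpha=1.3)[:510,:540])
print('amber',onz(s,(279,311),92),'beaker',onz(s,(293,128),58))
E
```

```text
top green (225.8918918918919, 279.02702702702703) 37.0 [452.5 248.4  67. ]
scene green (220.86206896551724, 238.58620689655172) 29.0 [453.3 247.1  67. ]
stand ((229.87550354003906, 256.4922180175781), (21.770021438598633, 73.60638427734375), 3.5763344764709473) [501.2 245.8  25. ] [[428.4, 272.6, 25.0], [580.4, 264.0, 25.0], [576.4, 218.3, 25.0], [424.8, 228.4, 25.0]]
mixer ((348.0, 216.5), (51.0, 60.0), 90.0) [573.4   2.1  54. ]
amber [389.5 146.2  92. ] beaker [767.8 108.4  58. ]
```

View pics/c.png

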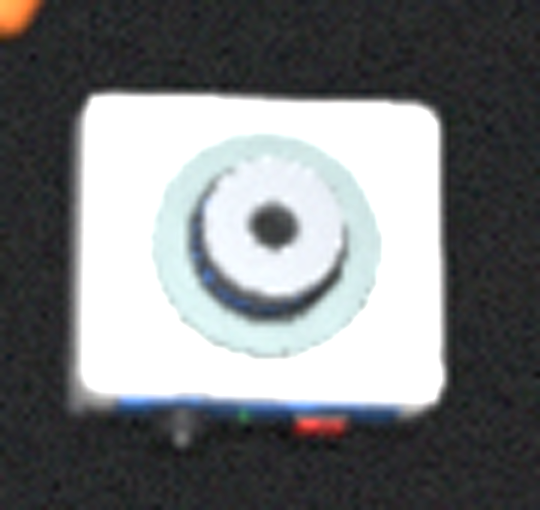

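>>> servo_tool --plan '[[[0.03,-0.033,-0.005,1.1,0.05],[0.03,-0.033,-0.005,1.1,0.05],[0.03,-0.033,-0.005,1.1,0.05],[0.03,-0.033,-0.005,1.1,0.05],[0.03,-0.033,-0.005,1.1,0.05],[0.03,-0.033,-0.005,1.1,0.05],[0.03,-0.033,-0.005,1.1,0.05],[0.03,-0.033,-0.005,1.1,0.05],[0.03,-0.033,-0.005,1.1,0.05],[0.03,-0.033,-0.005,1.1,0.05]]]' --force 40

```text
time: 1.1
tool_pos: [450.8, 249.3, 253.4]
tcp_rot: [-180.0, -0.0, 176.6]
ft_force: [0.3, 0.5, -0.8]
finger_gap: 50.1
grip_force: 0.0
```

>>> servo_tool --plan '[[[0,0,0,0,0.05],[0,0,0,0,0.05],[0,0,0,0,0.05]]]'

```text
time: 1.4
tool_pos: [449.4, 251.6, 253.7]
tcp_rot: [180.0, -0.0, 176.5]
ft_force: [-1.0, 0.8, -0.5]
finger_gap: 50.2
grip_force: 0.0
```

```bash
python3 - <<'E'
from h import *
s=shot('wrist','d.png');print(np.array(s['cam_to_world']).round(2).tolist(),s['fx'])
h=cv2.cvtColor(s['frame'],cv2.COLOR_BGR2HSV)
g=cv2.inRange(h,(45,90,40),(85,255,255));M=cv2.moments(g,True);c=(M['m10']/M['m00'],M['m01']/M['m00']);print(c,M['m00'],onz(s,c,67),onz(s,c,71))
t=sense();print(t['tool_pos'],t['tcp_rot'],t['finger_gap'])
E
```

```text
[[0.06, 0.94, 0.32, 366.45], [1.0, -0.06, -0.02, 255.41], [0.0, 0.32, -0.95, 324.66], [0.0, 0.0, 0.0, 1.0]] 289.53257896608585
(263.3818181818182, 210.49545454545455) 220.0 [454.7 237.6  67. ] [453.4 237.9  71. ]
[449.30053334 251.87811238 253.87827849] [ 1.79986190e+02 -2.33155350e-02  1.76582237e+02] 49.992747263153035
```

View pics/d.png

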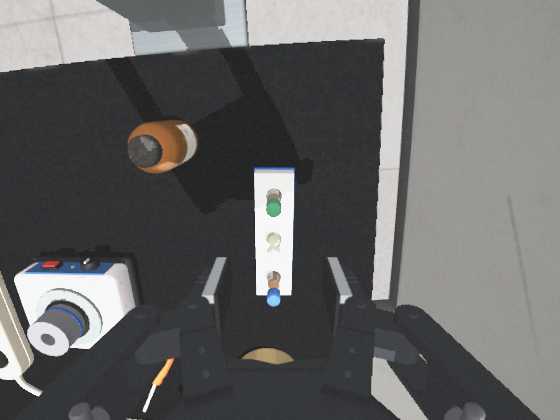

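Wrist view: green cap at (274,208), white at (274,240), blue at (274,298), and the mixer at lower left with its hole at (47,340). My green mask also caught other pixels, so I'll restrict it and work out the hole.

```bash
python3 - <<'E'
from h import *
import pickle
s=shot('wrist');h=cv2.cvtColor(s['frame'],cv2.COLOR_BGR2HSV)
g=cv2.inRange(h,(45,90,40),(85,255,255));g[:,:250]=0;g[:,300:]=0
M=cv2.moments(g,True);c=(M['m10']/M['m00'],M['m01']/M['m00']);print(c,M['m00'],onz(s,c,66))
x,y,w,hh=cv2.boundingRect(g);print(x,y,w,hh,onz(s,(x+w/2,y+hh/2),65))
S=pickle.load(open('s.pkl','rb'))['top'];G=cv2.cvtColor(S['frame'],cv2.COLOR_BGR2GRAY).astype(float)
print(G[205:222,341:360].astype(int))
w=np.clip(110-G[208:218,345:356],0,None);yy,xx=np.mgrid[208:218,345:356];c=((w*xx).sum()/w.sum(),(w*yy).sum()/w.sum());print('hole',c,onz(S,c,95))
hs=cv2.cvtColor(S['frame'],cv2.COLOR_BGR2HSV)
t=sense();print(t['tool_pos'])
E
```

```text
(273.07729468599035, 207.65217391304347) 207.0 [452.8 247.2  66. ]
266 199 15 18 [453.5 247.6  65. ]
[[166 191 190 189 189 188 185 188 185 188 186 187 183 185 185 186 182 181
  170]
 [172 188 189 188 187 185 188 189 187 186 187 186 185 185 185 184 184 181
  178]
 [185 189 187 187 188 187 188 187 188 183 185 187 189 187 186 184 186 183
  183]
 [190 188 189 188 186 188 185 186 159 151 159 188 188 187 184 186 185 184
  182]
 [189 190 189 188 189 184 158 129 105  97 106 136 169 186 186 185 184 186
  185]
 [191 190 186 189 188 166 117  80  66  63  68  81 118 173 184 185 185 187
  184]
 [191 191 188 190 182 140  80  49  48  49  62  66  77 140 180 185 185 186
  185]
 [192 189 186 188 182 128  70  48  51  47  51  58  68 116 173 183 186 185
  184]
 [189 192 189 188 186 142  83  54  52  49  49  50  63 110 172 188 188 184
  186]
 [189 192 190 189 189 184 123  68  52  49  48  53  79 136 177 186 188 185
  184]
 [191 190 191 188 189 188 154 107  76  61  63  82 122 169 182 188 187 187
  186]
 [191 193 190 190 190 187 183 180 150 117 120 175 181 183 187 186 187 188
  184]
 [190 191 191 190 191 192 190 189 182 174 173 189 189 186 188 187 187 185
  185]
 [174 191 192 191 190 188 187 188 187 187 189 187 189 187 187 188 186 185
  183]
 [135 177 189 193 192 189 190 190 192 189 189 189 190 187 187 187 186 188
  182]
 [ 96 147 182 189 192 193 191 194 192 192 191 189 188 189 188 188 188 187
  134]
 [ 70 100 135 174 190 190 191 190 190 189 191 188 191 187 190 187 180 137
   80]]
hole (np.float64(350.1145598194131), np.float64(212.38713318284425)) [573.    3.9  95. ]
[449.28607198 252.03656774 253.99031409]
```

>>> servo_tool --plan '[[[0.004,-0.0045,-0.03,0,0.05],[0,0,-0.03,0,0.05],[0,0,-0.03,0,0.05],[0,0,-0.025,0,0.05],[0,0,-0.02,0,0.05],[0,0,-0.007,0,0.05],[0,0,0,0,0.05],[0,0,0,0,0.05]]]'

```text
time: 2.3
tool_pos: [454.4, 247.2, 113.1]
tcp_rot: [180.0, 0.1, 176.6]
ft_force: [-0.4, 0.6, 0.1]
finger_gap: 49.9
grip_force: 0.0
```

```bash
python3 - <<'E'
from h import *
s=shot('wrist','e.png');h=cv2.cvtColor(s['frame'],cv2.COLOR_BGR2HSV)
g=cv2.inRange(h,(45,90,40),(85,255,255));n,l,st,ce=cv2.connectedComponentsWithStats(g);i=1+st[1:,4].argmax()
c=ce[i];print(c,st[i],onz(s,c,66));t=sense();print(t['tool_pos'],t['ft_force'])
E
```

```text
[278.64152893 289.37190083] [265 270  29  40 968] [452.2 247.2  66. ]
[454.79205027 247.15803073 113.42912462] [0.23753526 0.14363585 0.70150216]
```

View pics/e.png

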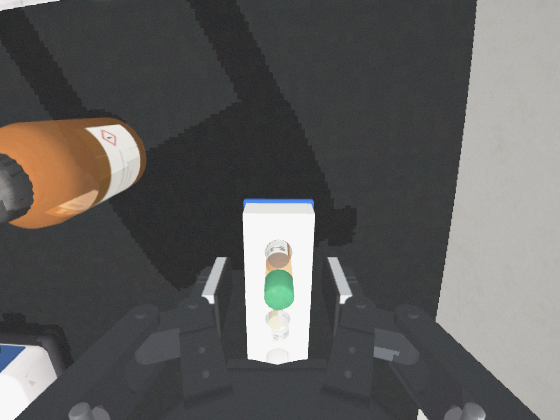

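The green cap at (279,290) sits centred between the fingers (215 and 340). I'll shift 2 mm in x and close.

>>> servo_tool --plan '[[[-0.002,0,-0.001,0,0.03],[0,0,0,0,0.01],[0,0,0,0,0.005],[0,0,0,0,0.005],[0,0,0,0,0.005],[0,0,0,0,0.005],[0,0,0,0,0.005],[0,0,0,0,0.005]]]' --force 40

```text
time: 3.15
tool_pos: [452.4, 246.7, 111.5]
tcp_rot: [180.0, 0.0, 176.5]
ft_force: [-1.1, 1.9, 5.4]
finger_gap: 13.4
grip_force: 39.4
```

>>> servo_tool --plan '[[[0,0,0.003,0,0.005],[0,0,0.01,0,0.005],[0,0,0.02,0,0.005],[0,0,0.03,0,0.005],[0,0,0.03,0,0.005],[0,0,0.02,0,0.005],[0,0,0.007,0,0.005],[0,0,0,0,0.005],[0,0,0,0,0.005],[0,0,0,0,0.005]]]'

```text
time: 4.15
tool_pos: [451.2, 246.0, 229.0]
tcp_rot: [-179.9, -0.2, 176.5]
ft_force: [0.2, 0.5, -0.7]
finger_gap: 13.4
grip_force: 39.4
```

```bash
python3 - <<'E'
from h import *
a=shot('wrist');b=shot('scene')
im=np.hstack([a['frame'][190:420,180:400],cv2.resize(b['frame'][150:265,180:320],(280,230))]);cv2.imwrite('pics/f.png',im)
t=sense();print(t['time'],t['tool_pos'],t['ft_force'],t['grip_force'],t['finger_gap'])
E
```

```text
4.25 [451.41194903 246.17060363 229.43570021] [-0.21340178 -0.3023061  -0.60811655] 39.41679999232292 13.319916156252642
```

View pics/f.png

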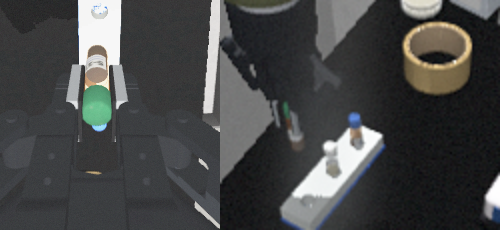

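>>> servo_tool --plan '[[[0.008,-0.012,0,0,0.005],[0.015,-0.025,0,0,0.005],[0.017,-0.03,0,0,0.005],[0.018,-0.03,0,0,0.005],[0.018,-0.03,0,0,0.005],[0.018,-0.03,0,0,0.005],[0.016,-0.025,0,0,0.005],[0.012,-0.02,0,0,0.005],[0,0,0,0,0.005],[0,0,0,0,0.005]]]'

```text
time: 5.25
tool_pos: [574.0, 43.6, 230.3]
tcp_rot: [180.0, -0.1, 176.4]
ft_force: [-0.3, 0.4, -1.1]
finger_gap: 13.2
grip_force: 39.4
```

```bash
python3 - <<'E'
from h import *
import pickle
a=shot('wrist','g.png');b=shot('scene');t=shot('top');pickle.dump([a,b,t],open('w.pkl','wb'))
s=sense();print(s['time'],s['tool_pos'],s['ft_force'],s['grip_force'])
T=np.array(a['cam_to_world']);print(T.round(3).tolist())
E
```

```text
5.4 [573.60406128  45.07373383 230.64323333] [ 0.31121425 -0.10696036 -0.76086973] 39.419647604227066
[[0.063, 0.944, 0.323, 491.0], [0.998, -0.059, -0.02, 47.602], [0.0, 0.324, -0.946, 301.267], [0.0, 0.0, 0.0, 1.0]]
```

View pics/g.png

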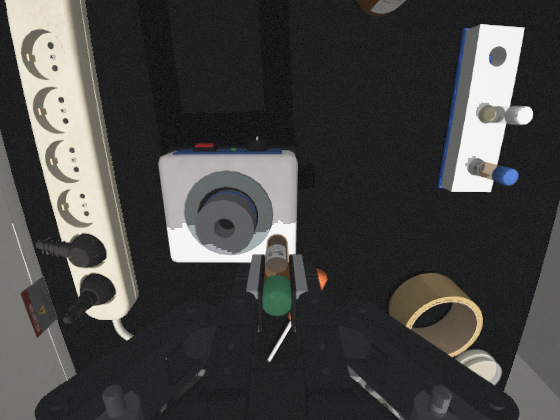

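The hole is at about (226,228) in the wrist view and the vial's foot at about (277,241). I'll measure both precisely.

```bash
python3 - <<'E'
from h import *
import pickle
a,b,t=pickle.load(open('w.pkl','rb'))
G=cv2.cvtColor(a['frame'],cv2.COLOR_BGR2GRAY)
c=G[180:262,185:300]
cv2.imwrite('pics/h.png',cv2.resize(cv2.convertScaleAbs(c,alpha=2),None,fx=6,fy=6,interpolation=cv2.INTER_CUBIC))
print(G[214:243:1,212:242])
for p in((226,228),(277,238)): print(onz(a,p,95),onz(a,p,123))
G=cv2.cvtColor(t['frame'],cv2.COLOR_BGR2GRAY);print(G[205:220,343:358])
E
```

```text
[[ 96  95  96  92  96  97  96  93  94  96  97  95  97  98  96  96  95  94
   95  95  96  95  95  95  94  96  97  94  94  98]
 [ 95  95  97  95  96  97  96  93  93  96  96  93  96  96  96  96  96  95
   95  95  98  94  98  95  96  96  93  95  94  95]
 [ 97  96  96  96  95  94  97  96  96  96  97  94  93  96  95  96  96  95
   96  97  95  96  95  94  96  97  98  95  96  96]
 [ 95  96  95  95  98  94  96  95  95  93  95  94  95  93  95  94  96  94
   98  95  95  95  95  99  95  97  95  92  97  95]
 [ 96  97  95  95  94  94  97  95 101  86  83  72  77  83  93  98  96  96
   93  95  94  94  97  97  95  98  94  94  97  98]
 [ 96  96  96  96  96  97  97  73  54  45  47  40  40  44  51  57  78  94
   96  97  97  96  94  96  96  97  94  94  96  95]
 [ 93  95  96  97  96  81  62  45  38  29  39  30  33  31  34  35  44  53
   78  94  95  94  96  96  95  96  99  96  96  93]
 [ 96  97  93  97  82  65  47  37  27  33  30  36  32  32  29  34  37  38
   47  68  94  98  97  94  96  95  96  94  97  94]
 [ 99  96  93  83  64  62  60  34  33  37  35  33  37  24  32  37  38  30
   35  42  77  94  95  97 
[... 2851 characters left out ...]
1 100]
 [ 73  75  83  88  75  64  65  70  76  84  95 101 101 101  98]
 [ 97  97  97  92  79  62  59  66  68  70  76  95 101 101 100]
 [ 99  98  98  86  60  44  43  46  54  60  65  85  99  98  98]
 [102 101  98  74  48  36  35  32  46  50  60  78  96 100 100]
 [100 101 101  76  52  39  34  40  40  36  60  71  95 102 102]
 [ 97 103 102  91  65  39  34  44  35  35  57  80  99 102 100]
 [102  99  98  97  85  64  49  43  39  52  75  93  99 101 102]
 [100 102 101 100  98 112  92  69  66  92  94  97 100 100 101]
 [101 100 100 101 100 107  98  92  92  99 101 100 101 100 101]
 [102 101 100 101 101 102 100 101 100 100 102  97 101 101 102]
 [100 101 100 103  97 101 102 101 103 102 102 100  99 104  98]]
```

View pics/h.png

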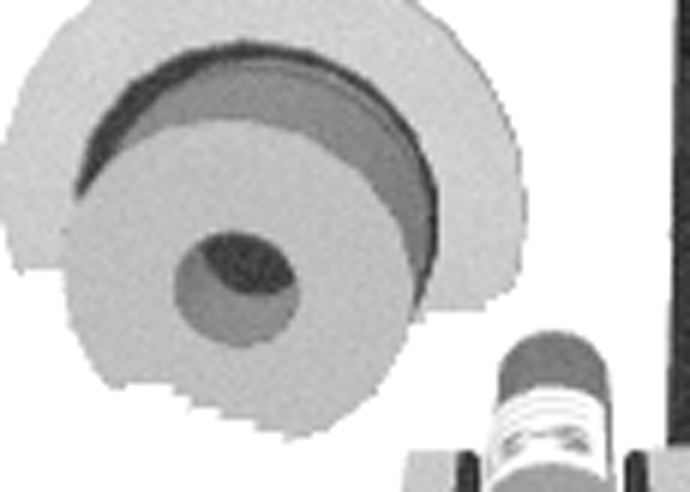

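```bash
python3 - <<'E'
from h import *
import pickle
a,b,t=pickle.load(open('w.pkl','rb'))
print('hole',onz(a,(224.4,227.7),95)); 
for z in(122,124): print('foot',onz(a,(277.2,235),z)+[7.5,0,0])
H=cv2.cvtColor(a['frame'],cv2.COLOR_BGR2HSV);g=cv2.inRange(H,(45,90,40),(85,255,255));n,l,st,ce=cv2.connectedComponentsWithStats(g);i=1+st[1:,4].argmax();print('cap',ce[i],onz(a,ce[i],184))
s=sense();print(s['tool_pos'],np.round(s['joint_pos'],2))
E
```

```text
hole [573.7   2.1  95. ]
foot [577.9  43.1 122. ]
foot [577.   43.1 124. ]
cap [276.55155642 295.43287938] [574.4  42.4 184. ]
[573.60406128  45.07373383 230.64323333] [-6.200e-01  6.310e+00  9.427e+01  1.000e-02  7.946e+01 -8.718e+01]
```

>>> servo_tool --plan '[[[-0.001,-0.01,0,0,0.005],[-0.001,-0.016,-0.003,0,0.005],[-0.001,-0.01,-0.005,0,0.005],[0,-0.005,-0.005,0,0.005],[0,0,-0.005,0,0.005],[0,0,-0.003,0,0.005],[0,0,0,0,0.005],[0,0,0,0,0.005],[0,0,0,0,0.005]]]'

```text
time: 6.3
tool_pos: [571.2, 3.7, 210.2]
tcp_rot: [180.0, 0.0, 176.5]
ft_force: [-0.3, 0.0, -0.5]
finger_gap: 13.3
grip_force: 39.4
```

>>> servo_tool --plan '[[[0,0,-0.002,0,0.005],[0,0,-0.002,0,0.005],[0,0,-0.001,0,0.005],[0,0,-0.001,0,0.005],[0,0,0,0,0.005]]]'

```text
time: 6.8
tool_pos: [570.9, 3.4, 203.7]
tcp_rot: [180.0, -0.0, 176.5]
ft_force: [-0.9, 0.1, -0.3]
finger_gap: 13.5
grip_force: 39.4
```

>>> servo_tool --plan '[[[0,0,-0.001,0,0.005],[0,0,-0.001,0,0.005],[0,0,-0.001,0,0.005],[0,0,-0.001,0,0.005],[0,0,0,0,0.005]]]'

```text
time: 7.3
tool_pos: [571.2, 3.5, 200.2]
tcp_rot: [180.0, 0.0, 176.5]
ft_force: [-1.2, 0.7, 3.4]
finger_gap: 13.9
grip_force: 39.8
```

>>> servo_tool --plan '[[[0,0,-0.001,0,0.005],[0,0,0,0,0.005],[0,0,0,0,0.005]]]'

```text
time: 7.6
tool_pos: [571.3, 3.5, 199.3]
tcp_rot: [180.0, 0.0, 176.5]
ft_force: [-1.0, 0.9, 5.1]
finger_gap: 13.7
grip_force: 39.9
```

```bash
cat > ft.py <<'E'
from h import *
L=[]
for i in range(6):
    s=sense();L.append(np.r_[s['ft_force'],np.array(s['wrist_torque'])*1000,s['tool_pos']]);optics.snapshot('wrist')
L=np.array(L);print(s['time'],L.mean(0).round(2));print(L.std(0).round(2))
E
python3 ft.py
```

```text
7.85 [-5.7000e-01  4.3000e-01  5.1700e+00  5.3990e+01  1.9980e+02  1.0470e+01
  5.7127e+02  3.4500e+00  1.9930e+02]
[4.100e-01 2.700e-01 3.900e-01 2.748e+01 3.885e+01 1.120e+01 1.000e-02
 1.000e-02 2.000e-02]
```

>>> servo_tool --plan '[[[0.0005,0,0.0005,0,0.005],[0.0005,0,0,0,0.005],[0.0005,0,0,0,0.005],[0.0005,0,0,0,0.005],[0,0,0,0,0.005]]]'

```text
time: 8.4
tool_pos: [572.9, 3.4, 198.7]
tcp_rot: [180.0, -0.0, 176.5]
ft_force: [0.1, -1.1, -0.8]
finger_gap: 13.2
grip_force: 39.5
```

```bash
python3 ft.py
```

```text
8.65 [-1.0000e-02 -2.6000e-01 -3.1000e-01  3.5000e+00 -1.0650e+01  9.4600e+00
  5.7291e+02  3.4400e+00  1.9894e+02]
[ 0.32  0.53  0.3  12.62 27.19 29.73  0.03  0.    0.16]
```

The force vanished after 2 mm of slide, so the foot is over the hole. I'll lower gently.

>>> servo_tool --plan '[[[0,0,-0.001,0,0.005],[0,0,-0.001,0,0.005],[0,0,-0.001,0,0.005],[0,0,0,0,0.005]]]'

```text
time: 9.1
tool_pos: [572.9, 3.5, 196.1]
tcp_rot: [-180.0, -0.0, 176.5]
ft_force: [0.3, 0.6, -0.8]
finger_gap: 13.6
grip_force: 39.5
```

>>> servo_tool --plan '[[[0,0,-0.001,0,0.005],[0,0,-0.001,0,0.005],[0,0,0,0,0.005]]]'

```text
time: 9.4
tool_pos: [573.0, 3.5, 194.2]
tcp_rot: [-180.0, -0.0, 176.5]
ft_force: [-0.1, 0.1, 0.1]
finger_gap: 13.6
grip_force: 39.5
```

>>> servo_tool --plan '[[[0,0,-0.001,0,0.005],[0,0,-0.001,0,0.005],[0,0,-0.001,0,0.005],[0,0,-0.001,0,0.005],[0,0,-0.001,0,0.005],[0,0,-0.001,0,0.005],[0,0,0,0,0.005],[0,0,0,0,0.005]]]'

```text
time: 10.2
tool_pos: [573.0, 3.4, 188.4]
tcp_rot: [-180.0, -0.0, 176.5]
ft_force: [-0.7, 0.5, -0.8]
finger_gap: 13.3
grip_force: 39.5
```

>>> servo_tool --plan '[[[0,0,-0.001,0,0.005],[0,0,-0.001,0,0.005],[0,0,-0.001,0,0.005],[0,0,0,0,0.005],[0,0,0,0,0.005]]]'

```text
time: 10.7
tool_pos: [573.1, 3.4, 185.5]
tcp_rot: [-180.0, 0.0, 176.5]
ft_force: [-0.2, 0.3, 0.7]
finger_gap: 13.6
grip_force: 39.5
```

>>> servo_tool --plan '[[[0,0,-0.001,0,0.005],[0,0,-0.001,0,0.005],[0,0,-0.001,0,0.005],[0,0,0,0,0.005],[0,0,0,0,0.005]]]'

```text
time: 11.2
tool_pos: [573.3, 3.4, 182.9]
tcp_rot: [-180.0, 0.0, 176.5]
ft_force: [-1.0, 0.8, 4.7]
finger_gap: 13.4
grip_force: 40.0
```

>>> servo_tool --plan '[[[0,0,-0.001,0,0.005],[0,0,-0.001,0,0.005],[0,0,-0.001,0,0.005],[0,0,0,0,0.005],[0,0,0,0,0.005]]]'

```text
time: 11.7
tool_pos: [573.3, 3.5, 179.9]
tcp_rot: [180.0, 0.0, 176.5]
ft_force: [-1.4, -0.2, 5.9]
finger_gap: 13.1
grip_force: 40.0
```

>>> servo_tool --plan '[[[0,0,-0.001,0,0.005],[0,0,0,0,0.005],[0,0,0,0,0.005]]]'

```text
time: 12.0
tool_pos: [573.3, 3.4, 178.9]
tcp_rot: [-180.0, 0.0, 176.5]
ft_force: [-1.3, -0.2, 5.2]
finger_gap: 13.9
grip_force: 40.0
```

Seat is yielding at about 6 N. I'll continue 1 mm at a time until the force climbs.

>>> servo_tool --plan '[[[0,0,-0.001,0,0.005],[0,0,0,0,0.005],[0,0,0,0,0.005]]]'

```text
time: 12.3
tool_pos: [573.3, 3.5, 177.9]
tcp_rot: [180.0, 0.0, 176.5]
ft_force: [-1.6, 0.2, 6.2]
finger_gap: 13.3
grip_force: 40.0
```

>>> servo_tool --plan '[[[0,0,-0.001,0,0.005],[0,0,0,0,0.005],[0,0,0,0,0.005]]]'

```text
time: 12.6
tool_pos: [573.3, 3.5, 177.0]
tcp_rot: [180.0, 0.0, 176.5]
ft_force: [-1.9, 1.0, 6.6]
finger_gap: 13.6
grip_force: 40.1
```

>>> servo_tool --plan '[[[0,0,-0.001,0,0.005],[0,0,0,0,0.005],[0,0,0,0,0.005]]]'

```text
time: 12.9
tool_pos: [573.4, 3.5, 176.3]
tcp_rot: [180.0, 0.1, 176.5]
ft_force: [-1.9, 0.2, 7.5]
finger_gap: 13.5
grip_force: 40.2
```

>>> servo_tool --plan '[[[0,0,-0.001,0,0.005],[0,0,0,0,0.005],[0,0,0,0,0.005]]]'

```text
time: 13.2
tool_pos: [573.5, 3.4, 175.5]
tcp_rot: [-180.0, 0.1, 176.5]
ft_force: [-3.4, -0.1, 9.0]
finger_gap: 13.2
grip_force: 40.3
```

The force rises at the head spring's 2 N/mm, so the vial is home. I'll relieve the spring, release and retreat.

>>> servo_tool --plan '[[[0,0,0.001,0,0.005],[0,0,0.001,0,0.005],[0,0,0.001,0,0.005],[0,0,0,0,0.005],[0,0,0,0,0.02],[0,0,0,0,0.03],[0,0,0,0,0.05],[0,0,0,0,0.05],[0,0,0,0,0.05],[0,0,0,0,0.05]]]'

```text
time: 14.2
tool_pos: [573.0, 3.5, 177.3]
tcp_rot: [180.0, -0.0, 176.5]
ft_force: [0.4, 0.8, -0.2]
finger_gap: 49.9
grip_force: 0.0
```

>>> servo_tool --plan '[[[0,0,0.005,0,0.05],[0,0,0.02,0,0.05],[0,0,0.03,0,0.05],[0,0,0.03,0,0.05],[0,0,0.03,0,0.05],[-0.03,0,0.01,0,0.05],[-0.04,0,0,0,0.05],[-0.04,0,0,0,0.05],[0,0,0,0,0.05],[0,0,0,0,0.05]]]'

```text
time: 15.2
tool_pos: [462.8, 3.5, 303.2]
tcp_rot: [-180.0, 0.1, 176.5]
ft_force: [0.7, 1.3, -0.0]
finger_gap: 50.1
grip_force: 0.0
```

```bash
python3 - <<'E'
from h import *
a=shot('scene');b=shot('top')
im=np.hstack([cv2.resize(a['frame'][190:290,290:400],(440,400)),cv2.resize(b['frame'][165:255,305:395],(360,400))]);cv2.imwrite('pics/i.png',im)
H=cv2.cvtColor(b['frame'],cv2.COLOR_BGR2HSV);g=cv2.inRange(H,(45,90,40),(85,255,255))[165:232,320:390];M=cv2.moments(g,True)
print(M['m00'],onz(b,(320+M['m10']/M['m00'],165+M['m01']/M['m00']),135))
H=cv2.cvtColor(a['frame'],cv2.COLOR_BGR2HSV);g=cv2.inRange(H,(45,90,40),(85,255,255))[190:250,320:380];M=cv2.moments(g,True);
print(M['m00'],onz(a,(320+M['m10']/M['m00'],190+M['m01']/M['m00']),132))
s=sense();print(s['time'],s['tool_pos'],s['ft_force'],s['grip_force'])
E
```

```text
47.0 [572.8   4.6 135. ]
29.0 [575.4   5.7 132. ]
15.3 [463.91706132   3.35952508 303.22187637] [ 0.64523307 -0.8125606  -0.26562404] 0.0
```

View pics/i.png

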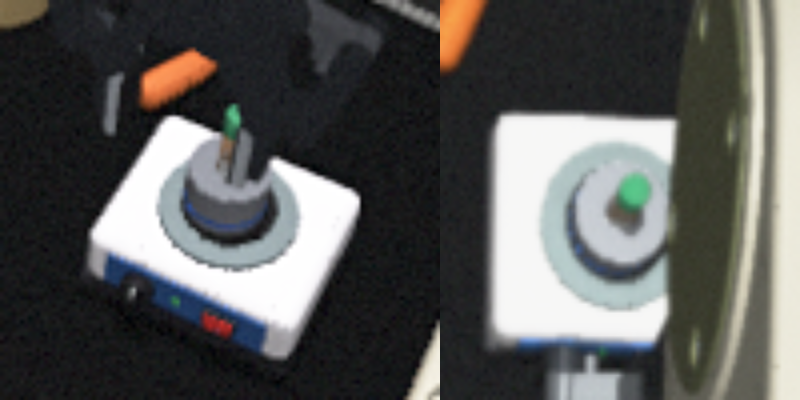

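The vial stands upright in the cup with its green cap at (632,190) in the right-hand crop, and the gripper is clear of it. I'll hand in.

```bash
python3 -c "
from bench import r
print(r.hand_in())"
```

```text
the job is handed in; nothing more can be done
None
```

The green-capped vial is standing upright in the mixer cup's hole, released and, by the force readings, fully home (about 10 N at most on the tool); the job is handed in, but no verdict came back, and I did not re-check the other vials, beaker or bottle.

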